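# Square a connector housing into the inspection nest

## Robot

A 7-joint arm with a two-finger parallel gripper is mounted at the origin on the work surface. World frame = base frame: x ahead of the robot, y to its left, z up, the work surface at z = 0. Lengths are in m, angles in rad, forces in N, time in s.
With the tool pointing down it reaches from about 0.35 to 0.9 m from the base axis. Payload 8.1 kg.
Tool frame: the origin (TCP) lies on the centre line of the jaws, within the pads' length; the fingertips stand 11 mm ahead of it and the grasp point (between the pads) lies 8 mm behind it (arm.nose_length is the distance from the TCP to the fingertips, in m); z points along the fingers, y is the line along which they close (so a half turn about z gives the same grasp; the last joint's range is limited). The gripper opens to 92 mm and grips with 3 to 60 N. Pads are 19 mm wide; open, the fingers measure 130 mm over their backs; the gripper's body (75 mm by 190 mm) begins 47 mm behind the grasp point.
Start: joints at [-1.4, 0.434, 0.025, 1.573, -0.012, 1.134, -0.075], TCP at [0.169, 0.602, 0.238] pointing down, gripper open.
Joint ranges: [-2.62, 2.62], [-0.44, 2.09], [-1.27, 1.32], [0.08, 2.57], [-1.32, 4.46], [0.12, 2], [-2.74, 2.74]. Speed limits (rad/s): [2.22, 2.22, 3.01, 3.01, 3.14, 3.14, 3.14].

## Interface

Orientations are given as a rotation vector (axis times angle).
In Python, from cell import arm gives the robot as it stands.
- The arm moves only by the tool jog_arm, never from a script. Its argument "moves" is a list of rows, each a list of 4 numbers: the shift along the tool's x, y, z in m, then the turn about the tool's z in rad. In form: [[tx, ty, tz, spin], ...]. A call has 1 to 20 rows; each row is the pose to reach, as a shift and turn from the pose commanded when the call began, along the tool's axes at that moment; what a row does not reach only later rows make up. A row lasts 1/8 s, in which the tool goes at most 62.5 mm and 10.7 degrees, less where a joint would pass 70% of its speed; a pose out of reach is approached as far as the arm can. A call with a gripper value outside its range is refused whole. "hand" is the finger opening in m, from 0 to 0.0918, set as the call begins (left out, the last holds). The fingers move at their own pace and stop on an object; "newtons" is the grip in N (left out, the last holds). Time passes only in rows, so rows that repeat a pose let the fingers close. It gives the time, the measured TCP pose, the force, the opening and the grip force at its end, in the units of the state.
- arm.observe(): the state, without advancing time (a new reading comes with each control period).
- arm.get_image(name): name is "scene" or "side" or "wrist"; returns a dict with "color" (400x640x3 uint8, red, green, blue), "z_map" (400x640 float32, m along the optical axis (not along the pixel's ray), 0 where there is no reading), "fx", "fy", "cx", "cy" (pixels), "k1" (the pictures are not rectified: a ray, as slopes to the right and down, at radius r is drawn at 1 + k1 r^2 times it, then the intrinsics apply), "rvec" (rotation vector, rad) and "tvec" (3), from world to camera coordinates, as OpenCV has them. Camera axes: x right, y down, z forward; pixel columns grow to the right and rows downward; lengths in m; the calibration is good to about 2 mm. A picture is of the moment at which its call begins.
- arm.sign_off(): hands the job in; it is judged then, once.
The state is a dict: "clock": time; "joints": joint angles; "dq": joint speeds; "joint_efforts": joint torques, N m; "position": TCP position; "ee_rot": TCP orientation; "force": force on the tool from outside, world axes, zero at the start; "ft_torque": the same for the moment, N m; "width": opening from 0.0 (shut) to 1.0 (fully open); "gripper_force": force on a finger pad.
Only numpy, scipy, OpenCV 4.12 (cv2) and the standard library are available. Lean on these libraries where they do the work, as an engineer would, in place of code of your own. Each camera call takes 0.05 s, during which the arm holds its last target. There are 200 camera calls.

## Task

Take the long connector housing out of the blue tray, put it on the plate of the inspection nest with its socket end pointing away from the end stop, press its long side flush against the long fence, then slide it along the fence and press it home against the end stop, so that it sits square in the corner under the magnifier. The magnifier hangs low over the corner and must not be touched, so lean the tool; press firmly but never with more than 40 N, and leave the other parts and tools where they lie.

Things in the scene. Friction and masses are not known exactly. Their poses are not given: they have to be found in the camera images.
- housing: the long connector housing: plain die-cast aluminium box with a grey lid, 120 long (x) x 56 wide (y) x 38 mm high, about 0.3 kg, loose, lying flat in the tray. Origin: centre of its underside; z up; its x axis points to its socket end. The lid (top 7 mm) is 3 mm smaller all round
- socket (a point): centre of the dark rectangular socket in the housing's +x end face, 60 mm from the housing's centre and 16 mm above its underside; a black bar 28 x 10 mm on the lid marks this end from above. It starts pointing roughly to the robot's left (+y, within 35 degrees)
- short_housing: a bystander: the same kind of housing but only 76 mm long, 56 wide, 38 high, also in the tray; the two may lie in either place. Origin: centre of its underside
- tray: fixed light-blue tray, 310 (x) x 240 (y) x 24 mm high, walls and floor 5 mm thick. Origin: centre of its underside; x along its long side
- nest: fixed inspection nest. Origin: inner corner of its two fences, at table height. Aluminium plate, top at z = 12 mm, spans x -35 to 165 and y -35 to 200 mm of this frame. Long fence along +x (face y = 0), end stop along +y (face x = 0). Home, the housing's centre is at x = 60, y = 28, z = 12 mm and its socket end (its x axis) points to the nest's +x
- long_fence: steel bar on the nest plate, face at y = 0 from x = 10 to 140 mm, 16 mm thick, 30 mm high above the plate (top 42 mm above the table). Same origin and axes as the nest
- end_stop: steel bar on the nest plate, face at x = 0 from y = 10 to 68 mm, 16 mm thick, 30 mm high above the plate. Same origin and axes as the nest
- lamp: white magnifier fixed on the nest, same origin and axes; do not touch. Ring with clear lens centred at x = 78, y = 18 mm, outer radius 64, 149 to 165 mm above the table; overhangs the home housing's outer faces by 22 mm (end) and 26 mm (side). Post 28 mm thick, 200 tall, at x = -55, y = -55, joined to the ring by a bar over the corner
- cover: a bystander: flat grey cover plate 120 x 56 x 5 mm, lying at the right, near the robot. Origin: centre of its underside
- screwdriver: a bystander: screwdriver lying beyond the tray
- bottle: a bystander: white plastic bottle, radius 28 mm, 140 mm tall, at the back. Origin: centre of its underside
- caliper: a bystander: digital caliper, 190 mm long, lying to the left of the tray
- spool: a bystander: grey spool, 84 mm across, 56 mm tall, right of the nest. Origin: centre of its underside

How it is judged:
By the outcome, as a careful person would: the job done as asked, in the order asked, and still so for the second after the job is handed in, with the robot touching nothing.
It also fails if it takes over 72 s, if anything falls off the work surface, if the arm or the gripper's body presses on something with over 40 N, if the wrist force passes 120 N, or if a joint passes its speed limit or range.

## Working session

There is one attempt and no reset: what is moved stays moved. The work goes in short steps, Python scripts to look and compute and a tool call to move; the robot and the scene stay as the last step left them, time stands still between calls to the robot, and variables do not carry over. Pictures are saved under pics/ and viewed, at most 10 in all, crops included, and the job is handed in when it is done.

Besides the shell and the picture viewer there is one more tool, called after ">>>" as name(argument=value, ...), one argument or row to a line, values as JSON. jog_arm: Moves the arm, as the interface text tells. Its arguments: {"type":"object","properties":{"moves":{"type":"array"},"hand":{"type":"number"},"newtons":{"type":"number"}},"required":["moves"]}

```bash
ls; mkdir -p pics; cat > h.py <<'E'
import numpy as np, cv2
from cell import arm
from scipy.spatial.transform import Rotation as Ro
def cloud(im):
    z=im["z_map"]; H,W=z.shape
    u,v=np.meshgrid(np.arange(W),np.arange(H))
    K=np.array([[im["fx"],0,im["cx"]],[0,im["fy"],im["cy"]],[0,0,1.]])
    p=cv2.undistortPoints(np.stack([u,v],-1).reshape(-1,1,2).astype(float),K,np.array([im["k1"],0,0,0.])).reshape(H,W,2)
    c=np.dstack([p[...,0]*z,p[...,1]*z,z])
    R=Ro.from_rotvec(np.ravel(im["rvec"])).as_matrix()
    w=(c.reshape(-1,3)-np.ravel(im["tvec"]))@R   # R^T(c-t)
    w=w.reshape(H,W,3); w[z<=0]=np.nan
    return w
E
python3 - <<'E'
from h import *
print(arm.observe())
a=[]
for n in ["scene","side","wrist"]:
    im=arm.get_image(n); np.save(f"{n}.npy",im,allow_pickle=True)
    cv2.imwrite(f"pics/{n}0.png",im["color"][...,::-1])
    R=Ro.from_rotvec(np.ravel(im["rvec"])).as_matrix(); print(n,-R.T@np.ravel(im["tvec"]),R[2],im["fx"],im["k1"])
E
```

```text
pics
{'clock': 0.0, 'joints': array([-1.39959409,  0.43523032,  0.02499833,  1.57410835, -0.01160949,
        1.13396964, -0.07511384]), 'dq': array([-0.0010074 , -0.00010152,  0.0013001 , -0.00018539,  0.00122272,
        0.00071825,  0.00014532]), 'joint_efforts': array([ 5.05126991e-04, -6.67822981e+01,  9.85365249e-01, -3.14460754e+01,
       -6.06078096e-02,  4.24256630e-02,  1.72542527e-04]), 'position': array([0.16892825, 0.60122763, 0.23693633]), 'ee_rot': array([-4.28908094e-01, -3.11210502e+00,  2.46429397e-03]), 'force': array([ 0.47792157, -0.26432003,  0.04908795]), 'ft_torque': array([-0.00678941,  0.00919573, -0.01799791]), 'gripper_force': 0.0, 'width': 1.0016998547331026}
scene [ 1.41897015 -0.67485771  0.76314544] [-0.65898009  0.51546184 -0.54776303] 496.72865165802665 -0.12374588174317855
side [0.49120259 0.94740325 0.91570913] [ 0.07558624 -0.74633373 -0.66126597] 467.28320614917527 -0.06178109161893179
wrist [0.09549075 0.62291943 0.38444571] [ 0.27251135 -0.07724382 -0.9590469 ] 331.5687928173329 -0.028215190852928704
```

```bash
python3 -c "
import cv2,numpy as np
a=cv2.imread('pics/scene0.png');b=cv2.imread('pics/side0.png')
print(a.shape)" 
```

```text
(400, 640, 3)
```

View pics/scene0.png

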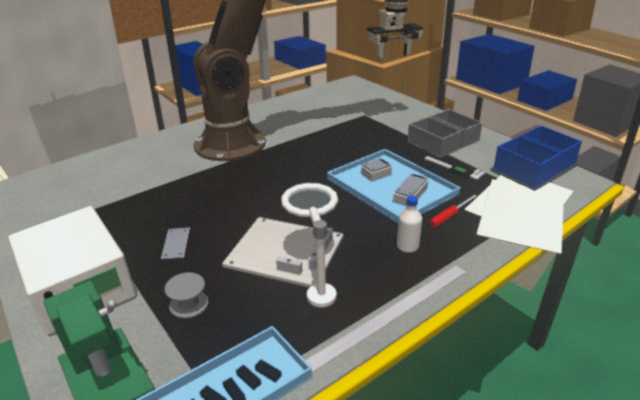

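View pics/side0.png

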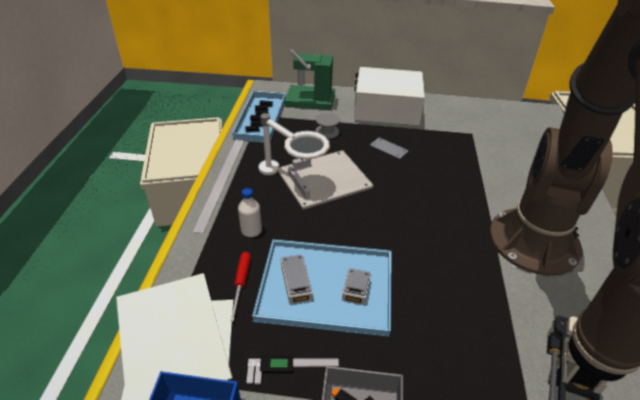

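The scene view shows the tray (392,183) with the short housing at (376,168) and the long one at (410,188), and the nest at (285,248) with the ring over it. The side view shows the long housing at (297,278), its socket end towards the camera (+y), the short one at (357,285), the nest plate at (325,178) and the post at (268,165).

```bash
cat > m.py <<'E'
from h import *
def rect(p): 
    (c,s,a)=cv2.minAreaRect((p[:,:2]*1000).astype(np.float32)); return np.round(c,1),np.round(s,1),round(a,2)
def blobs(m,minn=40):
    n,l,s,c=cv2.connectedComponentsWithStats(m.astype(np.uint8)); return [(l==i) for i in range(1,n) if s[i,4]>minn]
if __name__=="__main__":
  for n in ["scene","side"]:
    im=np.load(f"{n}.npy",allow_pickle=True).item(); w=cloud(im); hsv=cv2.cvtColor(im["color"],cv2.COLOR_RGB2HSV)
    x,y,z=[w[...,i] for i in range(3)]
    ws=(x>.3)&(x<1)&(y>-.5)&(y<.6)
    blue=ws&(hsv[...,0]>92)&(hsv[...,0]<112)&(hsv[...,1]>70)&(abs(z-.012)<.018)
    print(n,"tray",[(rect(w[b]),np.median(z[b]).round(4)) for b in blobs(blue,500)])
    for lo,hi in [(.033,.052)]:
        for b in blobs(ws&(z>lo)&(z<hi)): print(" z",lo,b.sum(),rect(w[b]),np.median(z[b]).round(4),np.argwhere(b).mean(0).round(0))
    pl=ws&(abs(z-.012)<.006)&(hsv[...,1]<60)&(hsv[...,2]>50)&(y<.15)
    for b in blobs(pl,300): print(" plate",b.sum(),rect(w[b]),np.median(z[b]).round(4))
    for b in blobs(ws&(z>.14)&(z<.21)): print(" high",b.sum(),rect(w[b]),np.median(z[b]).round(4))
    b=ws&(y<.2)&(z>.03)&(z<.12); 
    for b in blobs(b,20): print(" mid",b.sum(),rect(w[b]),np.nanmedian(z[b]).round(4))
  for n in ["scene","side"]:
    im=cv2.imread(f"pics/{n}0.png"); c=im[200:300,215:355] if n=="scene" else im[140:215,255:385]
    cv2.imwrite(f"pics/{n}_nest.png",cv2.resize(c,None,fx=5.5,fy=5.5,interpolation=cv2.INTER_CUBIC))
E
python3 m.py
```

```text
scene tray [((array([533.3, 251.1]), array([353.6, 285.8]), 0.02), np.float64(0.006)), ((array([ 866.5, -417.4]), array([165.7, 160.8]), 89.57), np.float64(0.0056))]
 z 0.033 165 (array([421.4, 573.7]), array([122.4,  56.5]), 26.35) 0.0441 [128. 435.]
 z 0.033 293 (array([477.2, 503.6]), array([191.7,  94.3]), 36.64) 0.0421 [139. 435.]
 z 0.033 314 (array([766.6, 550.4]), array([160.9,  52.6]), 17.25) 0.0425 [170. 520.]
 z 0.033 284 (array([480.3, 235.7]), array([76.2, 55.9]), 83.17) 0.0419 [166. 376.]
 z 0.033 473 (array([628.1, 235.2]), array([ 56. , 125.1]), 17.34) 0.0422 [186. 411.]
 z 0.033 64 (array([661.7, -89. ]), array([13.4, 56.4]), 42.81) 0.0406 [234. 328.]
 z 0.033 147 (array([789.6,  56.3]), array([56.1, 30.2]), 44.36) 0.0428 [237. 408.]
 z 0.033 87 (array([ 699.5, -159.5]), array([15. , 51.8]), 35.04) 0.0411 [257. 312.]
 z 0.033 177 (array([ 683.7, -219.9]), array([58.2, 20.5]), 30.91) 0.0408 [262. 289.]
 z 0.033 52 (array([ 792.8, -212.2]), array([15.1,  9.4]), 53.23) 0.0431 [285. 320.]
 plate 4303 (array([ 638.5, -180. ]), array([320.7, 224.8]), 21.41) 0.0119
 high 18
[... 1240 characters left out ...]
 array([142.2,  35.5]), 0.31) 0.0421 [379. 363.]
 z 0.033 347 (array([768. , 550.8]), array([136.4,  33.7]), 14.11) 0.0432 [389. 193.]
 plate 2950 (array([ 640.8, -183.2]), array([287.7, 253.2]), 33.33) 0.0111
 high 1296 (array([ 686.7, -163.8]), array([123.1, 223.1]), 43.28) 0.1609
 mid 287 (array([ 628.7, -443. ]), array([84.9, 81.3]), 82.65) 0.0546
 mid 140 (array([ 786.1, -198. ]), array([19.2, 15.1]), 25.12) 0.0765
 mid 79 (array([ 683.5, -213.9]), array([58.2, 20.5]), 30.27) 0.0389
 mid 204 (array([ 677.7, -118.7]), array([ 18.8, 134.7]), 33.18) 0.0402
 mid 574 (array([774.9,  80.2]), array([55.7, 41.7]), 26.93) 0.0799
 mid 111 (array([641. , 193.9]), array([55.9, 24.8]), 15.78) 0.0438
```

View pics/side_nest.png

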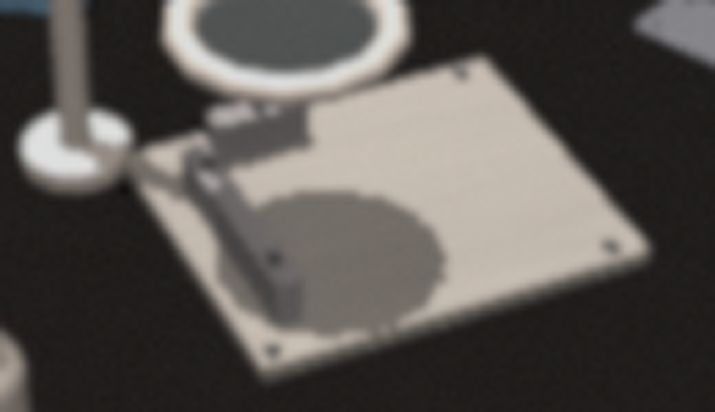

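The crop shows the plate with the long fence (crop 245,235) and end stop (crop 255,135) meeting near the post, which fixes the nest frame: x is about 123° in world, y towards the robot. Next I refine the poses using top faces only.

```bash
python3 - <<'E'
from m import *
for n in ["scene","side"]:
    im=np.load(f"{n}.npy",allow_pickle=True).item(); w=cloud(im); x,y,z=[w[...,i] for i in range(3)]
    zs=dict(long=((.56,.70),(.15,.33),.043),fence=((.6,.75),(-.185,-.05),.042),stop=((.64,.73),(-.26,-.19),.042))
    for k,(xr,yr,h) in zs.items():
        m=(x>xr[0])&(x<xr[1])&(y>yr[0])&(y<yr[1])&(abs(z-h)<(.0035 if k=="long" else .004))
        b=blobs(m,20); b=max(b,key=lambda q:q.sum()); p=w[b]
        c=p.mean(0)*1000; e=np.linalg.svd((p-p.mean(0))[:,:2])[2][0]
        print(n,k,b.sum(),rect(p),"mean",c.round(1),"az",np.degrees(np.arctan2(e[1],e[0])).round(1))
        if k=="long":
            dark=(im["color"].sum(-1)<200)&(cv2.dilate(b.astype(np.uint8),np.ones((3,3)))>0)
            d=w[dark]; print("  dark",dark.sum(),np.nanmedian(d,0)*1000)
E
```

```text
scene long 385 (array([625.3, 236.3]), array([ 51.6, 120.9]), 19.82) mean [628.  232.   42.7] az -70.5
  dark 0 [nan nan nan]
scene fence 71 (array([ 699.8, -159.3]), array([14.8, 51.5]), 33.8) mean [ 702.6 -166.    41.4] az -47.8
scene stop 137 (array([ 683.7, -219.9]), array([58.2, 20.5]), 30.91) mean [ 685.3 -220.1   41.2] az 31.3
side long 750 (array([626.5, 237.6]), array([ 53.5, 117. ]), 19.46) mean [625.4 241.2  43.6] az 110.6
  dark 33 [609.29894151 285.29363653  44.50113822]
side fence 149 (array([ 678. , -118.6]), array([ 18.5, 134.7]), 33.0) mean [ 676.8 -117.    41.1] az 123.0
side stop 44 (array([ 692.2, -209.6]), array([39.5, 19.2]), 33.92) mean [ 692.3 -207.4   40.8] az -155.3
  return np.nanmean(a, axis, out=out, keepdims=keepdims)
```

>>> jog_arm(
  moves=[
    [-0.058, -0.023, 0, 0.11],
    [-0.116, -0.046, 0, 0.22],
    [-0.174, -0.069, 0, 0.33],
    [-0.232, -0.092, 0, 0.44],
    [-0.29, -0.115, 0, 0.55],
    [-0.348, -0.138, 0.02, 0.66],
    [-0.404, -0.16, 0.04, 0.77],
    [-0.46, -0.182, 0.06, 0.88],
    [-0.524, -0.207, 0.08, 0.955],
    [-0.524, -0.207, 0.13, 0.955],
    [-0.524, -0.207, 0.16, 0.955],
    [-0.524, -0.207, 0.19, 0.955],
    [-0.524, -0.207, 0.206, 0.955],
    [-0.524, -0.207, 0.216, 0.955],
    [-0.524, -0.207, 0.216, 0.955],
    [-0.524, -0.207, 0.216, 0.955],
  ],
  hand=0.0918,
  newtons=40,
)

```text
clock: 2.15
position: [0.6182, 0.261, 0.0228]
ee_rot: [1.811, 2.566, 0.002]
force: [0.5, 0.6, 0.2]
width: 1.0
gripper_force: 0.0
```

>>> jog_arm(
  moves=[
    [0, 0, 0, 0],
    [0, 0, 0, 0],
    [0, 0, 0, 0],
    [0, 0, 0, 0],
    [0, 0, 0, 0],
    [0, 0, 0, 0],
    [0, 0, 0, 0],
    [0, 0, -0.01, 0],
    [0, 0, -0.03, 0],
    [0, 0, -0.06, 0],
    [0, 0, -0.06, 0],
  ],
  hand=0.04,
)

```text
clock: 3.52
position: [0.6196, 0.2614, 0.0854]
ee_rot: [1.81, 2.564, 0.008]
force: [0.5, -0.2, -3.3]
width: 0.607
gripper_force: 40.0
```

>>> jog_arm(
  moves=[
    [-0.02, -0.016, -0.03, 0],
    [-0.055, -0.044, -0.055, -0.05],
    [-0.1, -0.08, -0.06, -0.1],
    [-0.145, -0.116, -0.06, -0.15],
    [-0.19, -0.152, -0.06, -0.2],
    [-0.235, -0.188, -0.06, -0.234],
    [-0.275, -0.22, -0.06, -0.234],
    [-0.31, -0.247, -0.05, -0.234],
    [-0.327, -0.261, -0.03, -0.234],
    [-0.327, -0.261, -0.01, -0.234],
    [-0.327, -0.261, 0.01, -0.234],
    [-0.327, -0.261, 0.025, -0.234],
    [-0.327, -0.261, 0.035, -0.234],
    [-0.327, -0.261, 0.035, -0.234],
  ],
)

```text
clock: 5.28
position: [0.4809, -0.1348, 0.0463]
ee_rot: [-1.499, -2.76, 0.001]
force: [0.3, -0.2, -2.2]
width: 0.607
gripper_force: 40.0
```

```bash
python3 - <<'E'
from m import *
print(arm.observe()["position"])
ims=[arm.get_image(n) for n in ["scene","side"]]
cv2.imwrite("pics/place.png",np.vstack([ims[0]["color"][180:320,150:470,::-1].repeat(2,0).repeat(2,1),ims[1]["color"][110:250,220:540,::-1].repeat(2,0).repeat(2,1)]))
E
```

```text
[ 0.48093272 -0.13476873  0.04626649]
```

View pics/place.png

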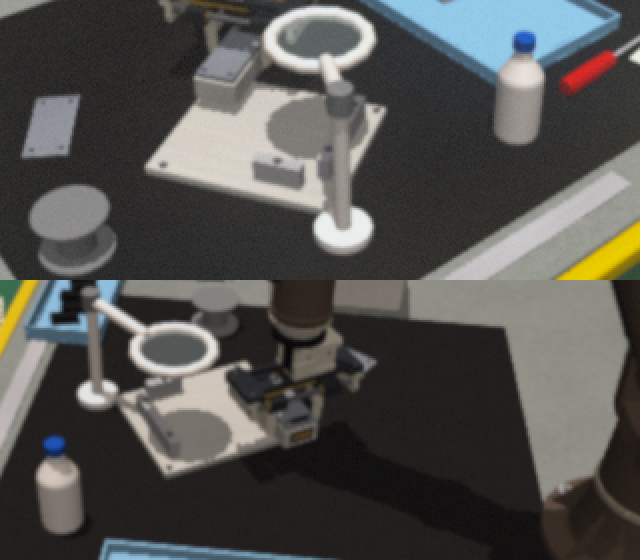

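The picture shows the housing over the near corner of the plate, socket end (crop 300,435) pointing away from the end stop, gripper clear of the ring. Lowering, then regripping nearer the socket end to shift it further onto the plate.

>>> jog_arm(
  moves=[
    [0, 0, 0.008, 0],
    [0, 0, 0.013, 0],
    [0, 0, 0.016, 0],
    [0, 0, 0.017, 0],
    [0, 0, 0.017, 0],
  ],
)

```text
clock: 6.0
position: [0.4813, -0.1349, 0.0297]
ee_rot: [-1.499, -2.761, -0.0]
force: [-0.5, -0.9, -2.1]
width: 0.608
gripper_force: 40.0
```

>>> jog_arm(
  moves=[
    [0, 0, 0, 0],
    [0, 0, 0, 0],
    [0, 0, 0, 0],
    [0.012, 0, 0, 0],
    [0.022, 0, 0, 0],
    [0.022, 0, 0, 0],
  ],
  hand=0.075,
)

```text
clock: 6.75
position: [0.4685, -0.1151, 0.0297]
ee_rot: [-1.497, -2.761, -0.0]
force: [-0.9, 0.3, 0.3]
width: 0.817
gripper_force: 0.0
```

>>> jog_arm(
  moves=[
    [0, 0, 0, 0],
    [0, 0, 0, 0],
    [0, 0, 0, 0],
    [0, 0, 0, 0],
    [-0.005, 0, 0, 0],
    [-0.012, 0, 0, 0],
    [-0.019, 0, 0, 0],
    [-0.024, 0, 0, 0],
    [-0.024, 0, 0, 0],
  ],
  hand=0.045,
  newtons=20,
)

```text
clock: 7.88
position: [0.4822, -0.1362, 0.0298]
ee_rot: [-1.498, -2.76, -0.001]
force: [-1.2, 2.8, 4.3]
width: 0.61
gripper_force: 20.0
```

>>> jog_arm(
  moves=[
    [0, 0, 0, 0],
    [0, 0, 0, 0],
    [0, 0, 0, 0],
    [0, 0, 0, 0],
    [0, 0, -0.03, 0],
    [0, 0, -0.07, 0],
    [0.03, 0, -0.12, 0],
    [0.06, 0, -0.17, 0],
    [0.06, 0, -0.17, 0],
  ],
  hand=0.0918,
)

```text
clock: 9.0
position: [0.4508, -0.0847, 0.203]
ee_rot: [1.493, 2.759, 0.006]
force: [1.1, 0.4, -1.2]
width: 1.001
gripper_force: 0.0
```

>>> jog_arm(
  moves=[
    [0.02, 0.055, -0.02, 0],
    [0.04, 0.11, -0.04, 0],
    [0.06, 0.165, -0.06, 0],
    [0.08, 0.22, -0.08, 0],
    [0.1, 0.275, -0.1, 0],
    [0.12, 0.33, -0.12, 0],
    [0.14, 0.385, -0.14, 0],
    [0.16, 0.44, -0.16, 0],
    [0.18, 0.495, -0.18, 0],
    [0.2, 0.55, -0.2, 0],
    [0.22, 0.605, -0.2, 0],
    [0.24, 0.66, -0.2, 0],
    [0.26, 0.715, -0.2, 0],
    [0.28, 0.77, -0.2, 0],
    [0.28, 0.77, -0.2, 0],
    [0.28, 0.77, -0.2, 0],
  ],
)

```text
clock: 11.0
position: [0.7709, 0.432, 0.3605]
ee_rot: [-1.486, -2.74, -0.046]
force: [-0.0, -0.5, 0.3]
width: 1.003
gripper_force: 0.0
```

```bash
python3 - <<'E'
from h import *
o=arm.observe(); print(o["joints"].round(3),o["position"].round(3)); print(Ro.from_rotvec(o["ee_rot"]).as_matrix().round(3))
E
```

```text
[-0.582  1.106  1.318  0.084 -1.319  2.001  0.068] [0.771 0.432 0.36 ]
[[-0.545  0.838 -0.007]
 [ 0.838  0.545  0.038]
 [ 0.035  0.015 -0.999]]
```

>>> jog_arm(
  moves=[
    [0, -0.05, 0, 0],
    [0, -0.1, 0, 0],
    [0, -0.1, 0, 0],
    [0, -0.1, 0, 0],
  ],
)

```text
clock: 11.5
position: [0.6839, 0.3747, 0.3604]
ee_rot: [-1.491, -2.732, -0.05]
force: [0.1, 1.4, 0.3]
width: 0.997
gripper_force: 0.0
```

```bash
python3 - <<'E'
from h import *
o=arm.observe(); print(o["joints"].round(3),o["position"].round(3)); print(Ro.from_rotvec(o["ee_rot"]).as_matrix().round(3))
E
```

```text
[-0.985  0.897  1.304  0.938 -0.922  1.782  0.496] [0.684 0.375 0.36 ]
[[-0.541  0.841 -0.01 ]
 [ 0.84   0.541  0.042]
 [ 0.04   0.015 -0.999]]
```

>>> jog_arm(
  moves=[
    [0, 0.06, 0, 0],
    [0, 0.12, 0, 0],
    [0, 0.18, 0, 0],
  ],
)

```text
clock: 11.88
position: [0.7846, 0.4426, 0.3573]
ee_rot: [-1.501, -2.757, -0.105]
force: [2.9, 1.8, 3.5]
width: 1.004
gripper_force: 0.0
```

>>> jog_arm(
  moves=[
    [0, 0.06, 0, 0],
  ],
)

```text
clock: 12.0
position: [0.8045, 0.4529, 0.3382]
ee_rot: [1.503, 2.734, 0.148]
force: [-1.9, 2.2, 0.6]
width: 1.0
gripper_force: 0.0
```

>>> jog_arm(
  moves=[
    [0, 0.06, 0, 0],
  ],
)

```text
clock: 12.12
position: [0.8212, 0.4663, 0.3264]
ee_rot: [1.492, 2.713, 0.203]
force: [-0.8, 0.4, -0.1]
width: 1.005
gripper_force: 0.0
```

>>> jog_arm(
  moves=[
    [0, 0.5, 0, 0],
  ],
)

```text
clock: 12.25
position: [0.8362, 0.4823, 0.3176]
ee_rot: [1.474, 2.692, 0.259]
force: [-0.3, 0.7, 0.5]
width: 0.999
gripper_force: 0.0
```

>>> jog_arm(
  moves=[
    [0, 0.06, -0.1, 0],
  ],
)

```text
clock: 12.38
position: [0.8291, 0.479, 0.3556]
ee_rot: [1.467, 2.677, 0.293]
force: [0.5, -0.2, 1.7]
width: 1.0
gripper_force: 0.0
```

```bash
cat > st.py <<'E'
from h import *
o=arm.observe(); M=Ro.from_rotvec(o["ee_rot"]).as_matrix(); z=M[:,2]
print("t",round(o["clock"],2),"j",o["joints"].round(3),"p",o["position"].round(3)); print(M.round(3)); print("lean deg",np.degrees(np.arccos(-z[2])).round(1),"az",np.degrees(np.arctan2(z[1],z[0])).round(1))
E
python3 st.py
```

```text
t 12.38 j [-0.596  1.119  1.318  0.085 -1.319  1.797  0.05 ] p [0.829 0.479 0.356]
[[-0.54   0.827  0.157]
 [ 0.841  0.525  0.131]
 [ 0.026  0.202 -0.979]]
lean deg 11.8 az 39.8
```

>>> jog_arm(
  moves=[
    [0, 0.06, 0.01, 0],
  ],
)

```text
clock: 12.5
position: [0.8465, 0.4927, 0.3525]
ee_rot: [1.449, 2.647, 0.358]
force: [-0.1, 0.2, -0.0]
width: 0.999
gripper_force: 0.0
```

>>> jog_arm(
  moves=[
    [0, 0.06, 0.02, 0],
  ],
)

```text
clock: 12.62
position: [0.8673, 0.5087, 0.3275]
ee_rot: [1.439, 2.625, 0.403]
force: [-0.1, -0.0, -0.3]
width: 1.006
gripper_force: 0.0
```

>>> jog_arm(
  moves=[
    [0, 0.06, 0.02, 0],
  ],
)

```text
clock: 12.75
position: [0.8864, 0.5232, 0.3071]
ee_rot: [1.427, 2.601, 0.45]
force: [0.5, -0.3, 0.4]
width: 1.003
gripper_force: 0.0
```

>>> jog_arm(
  moves=[
    [0, 0.06, 0.02, 0],
  ],
)

```text
clock: 12.88
position: [0.9042, 0.5369, 0.2917]
ee_rot: [1.414, 2.575, 0.5]
force: [-0.4, -1.7, -0.7]
width: 1.003
gripper_force: 0.0
```

>>> jog_arm(
  moves=[
    [0, 0.06, 0.02, 0],
  ],
)

```text
clock: 13.0
position: [0.921, 0.5497, 0.2797]
ee_rot: [1.4, 2.547, 0.551]
force: [0.0, -0.2, -1.4]
width: 1.0
gripper_force: 0.0
```

```bash
python3 st.py
```

```text
t 13.0 j [-0.609  1.229  1.311  0.084 -1.319  1.475  0.039] p [0.921 0.55  0.28 ]
[[-0.539  0.774  0.332]
 [ 0.842  0.487  0.232]
 [ 0.018  0.404 -0.914]]
lean deg 23.9 az 34.9
```

>>> jog_arm(
  moves=[
    [0, 0.06, 0, 0],
  ],
)

```text
clock: 13.12
position: [0.9315, 0.5578, 0.2866]
ee_rot: [1.387, 2.52, 0.599]
force: [-0.5, 0.4, 0.6]
width: 0.997
gripper_force: 0.0
```

>>> jog_arm(
  moves=[
    [0, 0.06, 0, 0],
  ],
)

```text
clock: 13.25
position: [0.9412, 0.5653, 0.2999]
ee_rot: [1.371, 2.489, 0.649]
force: [0.3, 0.6, 1.0]
width: 0.999
gripper_force: 0.0
```

>>> jog_arm(
  moves=[
    [0, 0.06, 0, 0],
  ],
)

```text
clock: 13.38
position: [0.9499, 0.5725, 0.3139]
ee_rot: [1.356, 2.46, 0.699]
force: [-0.3, 0.8, 0.7]
width: 1.0
gripper_force: 0.0
```

>>> jog_arm(
  moves=[
    [0, 0.06, 0.02, 0],
  ],
)

```text
clock: 13.5
position: [0.9637, 0.5834, 0.3145]
ee_rot: [1.338, 2.428, 0.751]
force: [-0.9, 0.1, 0.0]
width: 1.001
gripper_force: 0.0
```

>>> jog_arm(
  moves=[
    [0, 0.06, 0.02, 0],
  ],
)

```text
clock: 13.62
position: [0.9769, 0.5927, 0.313]
ee_rot: [1.323, 2.397, 0.797]
force: [0.5, -0.2, -0.2]
width: 0.998
gripper_force: 0.0
```

>>> jog_arm(
  moves=[
    [0, 0.05, 0.03, 0],
  ],
)

```text
clock: 13.75
position: [0.9908, 0.603, 0.3058]
ee_rot: [1.307, 2.367, 0.84]
force: [-0.5, 0.7, 0.2]
width: 1.007
gripper_force: 0.0
```

>>> jog_arm(
  moves=[
    [0, 0.05, 0.03, 0],
  ],
)

```text
clock: 13.88
position: [1.0037, 0.612, 0.2987]
ee_rot: [1.293, 2.338, 0.88]
force: [0.5, -0.2, -0.6]
width: 0.999
gripper_force: 0.0
```

>>> jog_arm(
  moves=[
    [0, 0.05, 0.03, 0],
  ],
)

```text
clock: 14.0
position: [1.0155, 0.6205, 0.2954]
ee_rot: [1.277, 2.309, 0.921]
force: [-0.6, 0.1, -0.2]
width: 0.997
gripper_force: 0.0
```

```bash
python3 st.py
```

```text
t 14.0 j [-0.622  1.276  1.131  0.085 -1.135  1.076  0.02 ] p [1.015 0.62  0.295]
[[-0.535  0.621  0.573]
 [ 0.845  0.384  0.373]
 [ 0.011  0.684 -0.73 ]]
lean deg 43.1 az 33.0
```

>>> jog_arm(
  moves=[
    [0, 0.05, 0.03, 0],
  ],
)

```text
clock: 14.12
position: [1.0261, 0.6282, 0.295]
ee_rot: [1.261, 2.279, 0.96]
force: [-0.5, -0.7, 0.7]
width: 1.0
gripper_force: 0.0
```

>>> jog_arm(
  moves=[
    [0, 0.05, 0.03, 0],
  ],
)

```text
clock: 14.25
position: [1.0357, 0.6352, 0.2971]
ee_rot: [1.246, 2.249, 0.999]
force: [0.6, 0.1, 0.5]
width: 1.001
gripper_force: 0.0
```

```bash
python3 st.py; cat > go.py <<'E'
from h import *
import sys
# nest pose (mm) -> tool shift
c,s=np.cos(np.radians(123)),np.sin(np.radians(123))
def world(n): return np.array([.7119+c*n[0]-s*n[1],-.186+s*n[0]+c*n[1],n[2]])
def nest(p): d=p[:2]-[.7119,-.186]; return np.array([c*d[0]+s*d[1],-s*d[0]+c*d[1],p[2]])
o=arm.observe(); M=Ro.from_rotvec(o["ee_rot"]).as_matrix(); p=o["position"]
print("nest now",(nest(p)*1000).round(1),"z_tool in nest",(M[:,2]@np.array([[c,-s,0],[s,c,0],[0,0,1]])).round(3))
if len(sys.argv)>3:
    print("shift",(M.T@(world(np.array(sys.argv[1:4],float)/1000)-p)).round(4))
E
python3 go.py 121 230 330; python3 go.py 121 230 150
```

```text
t 14.25 j [-0.625  1.295  1.131  0.085 -1.134  0.979  0.018] p [1.036 0.635 0.297]
[[-0.534  0.574  0.621]
 [ 0.845  0.354  0.4  ]
 [ 0.01   0.738 -0.674]]
lean deg 47.6 az 32.8
nest now [ 512.4 -718.8  297.1] z_tool in nest [-0.003 -0.738 -0.674]
shift [-0.4029 -0.6094 -0.7217]
nest now [ 512.4 -718.8  297.1] z_tool in nest [-0.003 -0.738 -0.674]
shift [-0.4046 -0.7423 -0.6003]
```

>>> jog_arm(
  moves=[
    [-0.022, -0.034, -0.04, 0.16],
    [-0.045, -0.068, -0.08, 0.32],
    [-0.067, -0.101, -0.12, 0.48],
    [-0.089, -0.135, -0.16, 0.64],
    [-0.112, -0.169, -0.2, 0.8],
    [-0.134, -0.203, -0.24, 0.96],
    [-0.157, -0.237, -0.281, 1.12],
    [-0.179, -0.271, -0.321, 1.28],
    [-0.201, -0.305, -0.361, 1.44],
    [-0.224, -0.339, -0.401, 1.571],
    [-0.246, -0.372, -0.441, 1.571],
    [-0.269, -0.406, -0.481, 1.571],
    [-0.291, -0.44, -0.521, 1.571],
    [-0.313, -0.474, -0.561, 1.571],
    [-0.336, -0.508, -0.601, 1.571],
    [-0.358, -0.542, -0.642, 1.571],
    [-0.38, -0.575, -0.682, 1.571],
    [-0.403, -0.609, -0.722, 1.571],
    [-0.403, -0.609, -0.722, 1.571],
    [-0.403, -0.609, -0.722, 1.571],
  ],
)

```text
clock: 16.75
position: [0.4532, -0.2103, 0.3323]
ee_rot: [-2.577, -0.738, -1.131]
force: [0.4, 0.0, 0.6]
width: 0.999
gripper_force: 0.0
```

```bash
python3 st.py;python3 go.py 121 230 150
```

```text
t 16.75 j [ 0.114  0.135  0.862  2.114 -1.043  1.193  0.503] p [ 0.453 -0.21   0.332]
[[ 0.575  0.533  0.621]
 [ 0.354 -0.846  0.398]
 [ 0.738 -0.009 -0.675]]
lean deg 47.6 az 32.7
nest now [120.5 230.2 332.3] z_tool in nest [-0.004 -0.738 -0.675]
shift [-0.1344  0.0012  0.1231]
```

```bash
cat > hs.py <<'E'
from m import *
from go import nest
from scipy.spatial.transform import Rotation as Ro
def find(show=None):
  for n in ["scene","side"]:
    im=arm.get_image(n); w=cloud(im); 
    N=np.apply_along_axis(nest,2,w)*1000
    X,Y,Z=[N[...,i] for i in range(3)]
    m=(X>-20)&(X<220)&(Y>3)&(Y<210)&(abs(Z-50)<3.5)
    b=blobs(m,25)
    for q in b:
        p=N[q]; c,s,a=cv2.minAreaRect(p[:,:2].astype(np.float32)); print(n,q.sum(),"c",np.round(c,1),"s",np.round(s,1),"a",round(a,1),"z",np.median(p[:,2]).round(1))
    if show: cv2.imwrite(f"pics/{show}_{n}.png",im["color"][...,::-1])
if __name__=="__main__":
    import sys; find(sys.argv[1] if len(sys.argv)>1 and sys.argv[1].isalpha() else None)
E
python3 hs.py leaned
```

```text
nest now [120.5 230.2 332.3] z_tool in nest [-0.004 -0.738 -0.675]
scene 519 c [116.8 164.5] s [115.2  51.7] a 1.3 z 49.4
side 355 c [122.9 162.6] s [118.1  51.7] a 0.2 z 49.2
```

View pics/leaned_side.png

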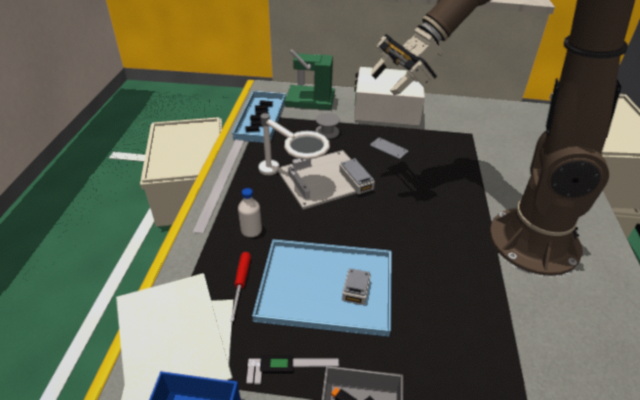

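The side view shows the housing flat on the plate at (357,175), only the short housing left in the tray (357,285), and the tool leaning back at (405,65). Measured housing centre is at nest (120,164), yaw ~1°.

>>> jog_arm(
  moves=[
    [-0.035, 0, 0.032, 0],
    [-0.07, 0, 0.064, 0],
    [-0.105, 0.001, 0.096, 0],
    [-0.135, 0.003, 0.123, 0],
    [-0.165, 0.006, 0.15, 0],
    [-0.195, 0.009, 0.178, 0],
    [-0.212, 0.01, 0.194, 0],
    [-0.221, 0.01, 0.202, 0],
    [-0.221, 0.01, 0.202, 0],
    [-0.221, 0.01, 0.202, 0],
  ],
)

```text
clock: 18.1
position: [0.4568, -0.216, 0.0324]
ee_rot: [-2.575, -0.738, -1.13]
force: [-0.0, 0.2, -0.0]
width: 0.999
gripper_force: 0.0
```

```bash
python3 st.py;python3 go.py 112 195 33;python3 go.py 112 90 33
```

```text
t 18.1 j [ 1.357  0.804 -0.648  2.243 -1.303  0.39   1.146] p [ 0.457 -0.216  0.032]
[[ 0.575  0.534  0.62 ]
 [ 0.353 -0.846  0.4  ]
 [ 0.738 -0.011 -0.674]]
lean deg 47.6 az 32.8
nest now [113.7 230.3  32.4] z_tool in nest [-0.002 -0.738 -0.674]
shift [0.0243 0.0013 0.0256]
nest now [113.7 230.3  32.4] z_tool in nest [-0.002 -0.738 -0.674]
shift [ 9.510e-02 -1.000e-04  1.031e-01]
```

>>> jog_arm(
  moves=[
    [0.0081, 0, 0.0089, 0],
    [0.0148, 0, 0.0162, 0],
    [0.0203, 0, 0.0221, 0],
    [0.0257, 0, 0.028, 0],
    [0.0324, 0, 0.0354, 0],
    [0.0392, 0, 0.0428, 0],
    [0.0459, 0, 0.0502, 0],
    [0.0527, 0, 0.0576, 0],
    [0.0594, 0, 0.0649, 0],
    [0.0662, 0, 0.0723, 0],
    [0.0729, 0, 0.0797, 0],
    [0.0797, 0, 0.0871, 0],
    [0.0864, 0, 0.0945, 0],
    [0.0918, 0, 0.1003, 0],
    [0.0951, 0, 0.104, 0],
    [0.0951, 0, 0.104, 0],
  ],
)

```text
clock: 20.1
position: [0.5778, -0.1511, 0.0387]
ee_rot: [-2.563, -0.749, -1.11]
force: [-0.5, -1.3, -0.8]
width: 0.997
gripper_force: 0.5
```

```bash
python3 st.py;python3 hs.py push; python3 go.py 108 75 33
```

```text
t 20.1 j [ 1.217  0.914 -0.892  2.136 -1.318  0.118  0.97 ] p [ 0.578 -0.151  0.039]
[[ 0.578  0.547  0.606]
 [ 0.358 -0.837  0.415]
 [ 0.734 -0.023 -0.679]]
lean deg 47.2 az 34.4
nest now [102.3  93.5  38.7] z_tool in nest [ 0.018 -0.734 -0.679]
scene 449 c [98.8 50. ] s [105.9  50.2] a 0.4 z 51.0
scene 41 c [ 40.  103.2] s [16.  35.1] a 30.9 z 49.6
side 27 c [55. 99.] s [31.  17.5] a 47.6 z 49.5
side 401 c [111.6  47.4] s [ 50.9 116.7] a 89.8 z 50.3
side 33 c [164.9 100. ] s [38.8 16.1] a 68.8 z 49.9
nest now [102.3  94.   38.5] z_tool in nest [ 0.018 -0.734 -0.679]
shift [ 0.0088 -0.0055  0.0178]
```

>>> jog_arm(
  moves=[
    [0.001, -0.001, 0.005, 0],
    [0.003, -0.002, 0.009, 0],
    [0.005, -0.003, 0.012, 0],
    [0.0075, -0.003, 0.0155, 0],
    [0.0075, -0.003, 0.0155, 0],
  ],
)

```text
clock: 20.82
position: [0.5909, -0.1431, 0.0365]
ee_rot: [-2.558, -0.753, -1.102]
force: [-0.2, 0.4, 0.3]
width: 1.002
gripper_force: 0.2
```

```bash
python3 st.py;python3 hs.py; python3 go.py 108 72 33
```

```text
t 20.82 j [ 1.18   0.918 -0.881  2.117 -1.318  0.118  0.951] p [ 0.591 -0.143  0.036]
[[ 0.579  0.552  0.6  ]
 [ 0.358 -0.833  0.421]
 [ 0.733 -0.029 -0.68 ]]
lean deg 47.1 az 35.1
nest now [101.8  78.1  36.5] z_tool in nest [ 0.026 -0.733 -0.68 ]
scene 372 c [99.2 36.1] s [104.5  49.2] a 1.6 z 49.8
scene 45 c [43.4 91.6] s [17.2 41.2] a 5.6 z 50.1
side 30 c [53.4 90.2] s [40.2 19.7] a 65.4 z 49.6
side 384 c [109.6  32. ] s [117.3  51.3] a 0.1 z 49.4
side 35 c [166.5  88.8] s [41.  14.7] a 70.4 z 50.0
nest now [101.9  78.4  36.4] z_tool in nest [ 0.026 -0.733 -0.68 ]
shift [ 0.0018 -0.006   0.0072]
```

>>> jog_arm(
  moves=[
    [0.001, -0.001, 0.003, 0],
    [0.002, -0.001, 0.004, 0],
    [0.002, -0.001, 0.004, 0],
  ],
)

```text
clock: 21.3
position: [0.5938, -0.1414, 0.0357]
ee_rot: [-2.557, -0.753, -1.1]
force: [-1.7, -1.1, 0.6]
width: 1.002
gripper_force: 1.0
```

>>> jog_arm(
  moves=[
    [0.001, 0, 0.001, 0],
    [0.001, 0, 0.0015, 0],
    [0.001, 0, 0.0015, 0],
  ],
)

```text
clock: 21.68
position: [0.5948, -0.1408, 0.0355]
ee_rot: [-2.557, -0.753, -1.099]
force: [-7.0, -2.5, 5.6]
width: 1.0
gripper_force: 4.1
```

>>> jog_arm(
  moves=[
    [0.0005, 0, 0.001, 0],
    [0.0007, 0, 0.0015, 0],
    [0.0007, 0, 0.0015, 0],
    [0.0007, 0, 0.0015, 0],
  ],
)

```text
clock: 22.18
position: [0.5953, -0.1405, 0.0352]
ee_rot: [-2.557, -0.753, -1.097]
force: [-18.0, -8.5, 15.2]
width: 0.996
gripper_force: 10.1
```

```bash
python3 st.py;python3 hs.py; python3 go.py
```

```text
t 22.18 j [ 1.165  0.918 -0.875  2.11  -1.317  0.118  0.942] p [ 0.595 -0.14   0.035]
[[ 0.581  0.553  0.597]
 [ 0.358 -0.832  0.423]
 [ 0.731 -0.031 -0.682]]
lean deg 47.0 az 35.3
nest now [101.7  73.   35.2] z_tool in nest [ 0.029 -0.731 -0.682]
scene 344 c [100.5  33. ] s [107.3  49.6] a 2.0 z 49.7
scene 28 c [156.5  17. ] s [23.8 13.9] a 74.8 z 50.1
scene 48 c [39.7 87.8] s [19.2 39.1] a 31.4 z 50.0
side 391 c [112.   28.6] s [ 51.  120.3] a 89.8 z 49.5
side 36 c [165.5  81.9] s [35.  17.3] a 63.2 z 50.1
nest now [101.7  73.   35.2] z_tool in nest [ 0.029 -0.731 -0.682]
```

Flush on the fence (centre y ≈ 28.6 mm, about 25 N press). Retreating, closing the fingers and going round to the socket end.

>>> jog_arm(
  moves=[
    [0, 0, -0.015, 0],
    [0, 0, -0.04, 0],
    [0, 0, -0.065, 0],
    [0, -0.035, -0.065, 0],
    [0, -0.07, -0.065, 0],
    [0, -0.105, -0.065, 0],
    [0, -0.105, -0.065, 0],
    [0, -0.105, -0.065, 0],
  ],
  hand=0.0,
)

```text
clock: 23.28
position: [0.5013, -0.0942, 0.0938]
ee_rot: [-2.544, -0.764, -1.074]
force: [-0.3, -0.7, -0.7]
width: 0.182
gripper_force: 0.0
```

```bash
python3 st.py;python3 hs.py; python3 go.py 207 32 34
```

```text
t 23.27 j [ 1.33   0.772 -1.026  2.313 -1.318  0.118  0.884] p [ 0.501 -0.094  0.094]
[[ 0.585  0.567  0.58 ]
 [ 0.362 -0.822  0.439]
 [ 0.726 -0.047 -0.686]]
lean deg 46.7 az 37.1
nest now [191.7 126.6  93.8] z_tool in nest [ 0.052 -0.725 -0.686]
scene 343 c [99.5 33.7] s [104.   49.7] a 2.7 z 49.6
scene 31 c [158.   18.7] s [27.4 15.7] a 66.6 z 49.9
side 389 c [111.3  29.2] s [118.6  50.9] a 0.0 z 49.1
nest now [191.6 126.6  93.8] z_tool in nest [ 0.052 -0.726 -0.686]
shift [ 0.0214 -0.0099  0.1104]
```

>>> jog_arm(
  moves=[
    [0, -0.012, 0, 0],
    [0.005, -0.014, 0.02, 0],
    [0.011, -0.014, 0.055, 0],
    [0.018, -0.014, 0.09, 0],
    [0.0214, -0.012, 0.11, 0],
    [0.0214, -0.012, 0.11, 0],
  ],
)

```text
clock: 24.12
position: [0.5804, -0.0551, 0.0576]
ee_rot: [-2.508, -0.793, -1.004]
force: [-0.2, 0.2, -1.0]
width: 0.008
gripper_force: 0.0
```

```bash
python3 st.py;python3 hs.py end; python3 go.py 190 32 34
```

```text
t 24.12 j [ 1.056  0.838 -0.894  2.172 -1.317  0.118  0.809] p [ 0.58  -0.055  0.058]
[[ 0.598  0.603  0.528]
 [ 0.374 -0.793  0.481]
 [ 0.709 -0.09  -0.7  ]]
lean deg 45.6 az 42.4
nest now [181.4  38.9  57.6] z_tool in nest [ 0.116 -0.705 -0.7  ]
scene 336 c [101.8  32.3] s [107.5  49.3] a 1.2 z 49.7
scene 32 c [156.7  17.8] s [25.2 18.3] a 80.0 z 50.4
side 354 c [110.2  28.6] s [116.4  50.6] a 0.2 z 49.2
nest now [181.4  40.5  57.6] z_tool in nest [ 0.115 -0.705 -0.7  ]
shift [-0.0108 -0.0058  0.0235]
```

View pics/end_side.png

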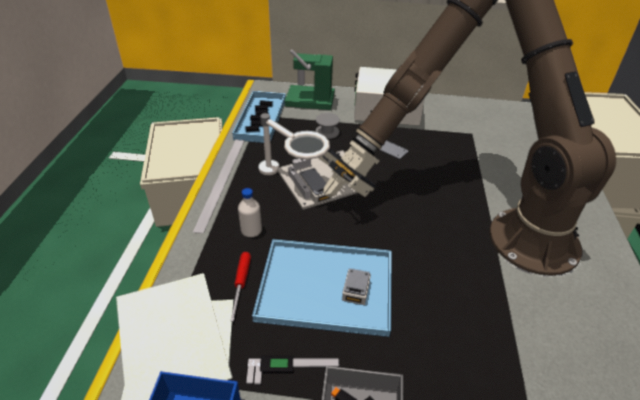

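The side view shows the closed fingers at (345,160) just above the housing's socket end. Joint 5 and 6 limits hold the tool short of it in +x. I'll back off, shift +x and come down again.

>>> jog_arm(
  moves=[
    [0, -0.01, -0.02, 0],
    [0, -0.025, -0.035, 0],
    [0, -0.04, -0.035, 0],
    [0, -0.04, -0.035, 0],
  ],
)

```text
clock: 24.72
position: [0.5361, -0.0421, 0.0874]
ee_rot: [-2.507, -0.793, -1.0]
force: [0.3, -1.1, -1.2]
width: 0.008
gripper_force: 0.0
```

```bash
python3 st.py;python3 go.py 208 45 60; python3 go.py 205 42 38
```

```text
t 24.73 j [ 1.141  0.764 -0.971  2.264 -1.318  0.117  0.779] p [ 0.536 -0.042  0.087]
[[ 0.599  0.603  0.526]
 [ 0.374 -0.792  0.482]
 [ 0.708 -0.092 -0.701]]
lean deg 45.5 az 42.5
nest now [216.4  69.1  87.4] z_tool in nest [ 0.118 -0.704 -0.701]
shift [-0.0022  0.0127  0.0351]
nest now [216.4  69.1  87.4] z_tool in nest [ 0.118 -0.704 -0.701]
shift [-0.0156  0.0179  0.0523]
```

>>> jog_arm(
  moves=[
    [-0.004, 0.004, 0.014, 0],
    [-0.009, 0.008, 0.028, 0],
    [-0.013, 0.012, 0.042, 0],
    [-0.017, 0.014, 0.0523, 0],
    [-0.017, 0.014, 0.0523, 0],
  ],
)

```text
clock: 25.35
position: [0.5679, -0.0463, 0.0451]
ee_rot: [-2.494, -0.802, -0.973]
force: [0.8, -0.7, -0.1]
width: 0.006
gripper_force: 0.0
```

```bash
python3 st.py;python3 hs.py;python3 go.py 190 36 36
```

```text
t 25.35 j [ 1.05   0.856 -0.885  2.187 -1.317  0.118  0.823] p [ 0.568 -0.046  0.045]
[[ 0.605  0.616  0.505]
 [ 0.379 -0.78   0.498]
 [ 0.701 -0.11  -0.705]]
lean deg 45.2 az 44.6
nest now [195.6  44.7  45.1] z_tool in nest [ 0.142 -0.695 -0.705]
scene 338 c [100.8  31.5] s [ 50.5 104.6] a 89.9 z 49.8
scene 29 c [156.2  18.4] s [27.3 13.1] a 60.2 z 50.1
side 420 c [134.3  30.1] s [162.1  54.5] a 2.2 z 49.4
nest now [195.9  45.1  45.9] z_tool in nest [ 0.142 -0.695 -0.705]
shift [-0.0004  0.0077  0.0124]
```

>>> jog_arm(
  moves=[
    [0, -0.001, 0.006, 0],
    [0, -0.001, 0.012, 0],
    [0, -0.001, 0.015, 0],
    [0, 0.004, 0.015, 0],
    [0, 0.01, 0.0145, 0],
    [0, 0.016, 0.0135, 0],
    [0, 0.022, 0.0125, 0],
    [0, 0.028, 0.0115, 0],
    [0, 0.034, 0.0105, 0],
    [0, 0.034, 0.0105, 0],
  ],
)

```text
clock: 26.7
position: [0.5937, -0.067, 0.0354]
ee_rot: [-2.492, -0.804, -0.975]
force: [-2.0, 2.8, 5.2]
width: 0.004
gripper_force: 2.3
```

```bash
python3 st.py;python3 hs.py push2;python3 go.py 140 36 36
```

```text
t 26.7 j [ 0.97   0.84  -0.751  2.116 -1.26   0.222  0.766] p [ 0.594 -0.067  0.035]
[[ 0.603  0.617  0.506]
 [ 0.379 -0.78   0.498]
 [ 0.702 -0.109 -0.704]]
lean deg 45.2 az 44.6
nest now [164.2  34.3  35.4] z_tool in nest [ 0.143 -0.696 -0.704]
scene 485 c [84.1 35.8] s [124.2  52.6] a 6.7 z 49.7
side 402 c [107.3  29.1] s [156.6  53.9] a 2.7 z 49.1
nest now [164.2  34.3  35.3] z_tool in nest [ 0.142 -0.696 -0.704]
shift [-0.0005  0.0237 -0.0051]
```

```bash
python3 -c "
import cv2,numpy as np
a=cv2.imread('pics/push2_scene.png')[190:310,210:370];b=cv2.imread('pics/push2_side.png')[120:220,250:410]
cv2.imwrite('pics/push2c.png',np.vstack([cv2.resize(a,None,fx=2.6,fy=2.6,interpolation=2),cv2.resize(b,None,fx=2.6,fy=2.6,interpolation=2)]))"
```

```text
[ WARN:0@0.006] global loadsave.cpp:275 findDecoder imread_('pics/push2_scene.png'): can't open/read file: check file path/integrity
Traceback (most recent call last):
TypeError: 'NoneType' object is not subscriptable
```

```bash
python3 hs.py pb; python3 -c "
import cv2,numpy as np
a=cv2.imread('pics/pb_scene.png')[190:310,210:370];b=cv2.imread('pics/pb_side.png')[120:220,250:410]
cv2.imwrite('pics/pbc.png',np.vstack([cv2.resize(a,None,fx=2.7,fy=2.7,interpolation=2),cv2.resize(b,None,fx=2.7,fy=2.7,interpolation=2)]))"
```

```text
nest now [164.2  34.3  35.3] z_tool in nest [ 0.142 -0.696 -0.704]
scene 481 c [83.7 34.7] s [123.7  51.8] a 5.0 z 49.8
side 418 c [107.9  29.9] s [157.1  54.8] a 4.5 z 49.2
```

View pics/pbc.png

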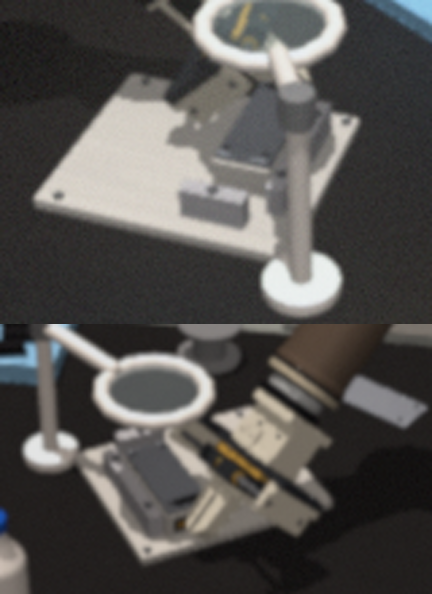

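>>> jog_arm(
  moves=[
    [0, 0.005, -0.0007, 0],
    [0, 0.01, -0.0014, 0],
    [0, 0.015, -0.0021, 0],
    [0, 0.02, -0.0028, 0],
    [0, 0.023, -0.0033, 0],
    [0, 0.023, -0.0033, 0],
  ],
)

```text
clock: 27.65
position: [0.6059, -0.0857, 0.0353]
ee_rot: [-2.491, -0.804, -0.974]
force: [-4.1, 4.0, 7.1]
width: 0.006
gripper_force: 3.9
```

>>> jog_arm(
  moves=[
    [0, 0.0015, -0.0002, 0],
    [0, 0.0015, -0.0002, 0],
  ],
)

```text
clock: 27.9
position: [0.6064, -0.0865, 0.0353]
ee_rot: [-2.49, -0.804, -0.974]
force: [-5.9, 4.4, 5.9]
width: 0.004
gripper_force: 4.5
```

>>> jog_arm(
  moves=[
    [0, 0.001, -0.0001, 0],
    [0, 0.002, -0.0003, 0],
    [0, 0.002, -0.0003, 0],
  ],
)

```text
clock: 28.28
position: [0.6074, -0.0881, 0.0353]
ee_rot: [-2.49, -0.804, -0.974]
force: [-4.8, 5.4, 8.1]
width: 0.006
gripper_force: 4.7
```

>>> jog_arm(
  moves=[
    [0, 0.001, -0.0001, 0],
    [0, 0.0015, -0.0002, 0],
    [0, 0.0015, -0.0002, 0],
  ],
)

```text
clock: 28.65
position: [0.6082, -0.0893, 0.0353]
ee_rot: [-2.489, -0.804, -0.974]
force: [-5.2, 5.9, 8.0]
width: 0.006
gripper_force: 4.8
```

```bash
python3 st.py;python3 hs.py
```

```text
t 28.65 j [ 0.924  0.82  -0.65   2.061 -1.187  0.317  0.692] p [ 0.608 -0.089  0.035]
[[ 0.603  0.618  0.504]
 [ 0.379 -0.778  0.501]
 [ 0.702 -0.111 -0.703]]
lean deg 45.3 az 44.8
nest now [137.6  34.3  35.3] z_tool in nest [ 0.145 -0.696 -0.703]
scene 615 c [62.4 34.2] s [133.2  54.2] a 5.0 z 49.7
side 404 c [79.1 29.6] s [159.   58.3] a 5.7 z 49.2
```

>>> jog_arm(
  moves=[
    [0, 0.001, -0.0001, 0],
    [0, 0.0015, -0.0002, 0],
    [0, 0.0015, -0.0002, 0],
  ],
)

```text
clock: 29.12
position: [0.6089, -0.0904, 0.0353]
ee_rot: [-2.489, -0.805, -0.974]
force: [-5.9, 5.6, 7.7]
width: 0.007
gripper_force: 5.0
```

>>> jog_arm(
  moves=[
    [0, 0.001, -0.0001, 0],
    [0, 0.0015, -0.0002, 0],
    [0, 0.0015, -0.0002, 0],
  ],
)

```text
clock: 29.5
position: [0.6091, -0.0905, 0.0353]
ee_rot: [-2.487, -0.805, -0.973]
force: [-8.4, 9.1, 9.0]
width: 0.004
gripper_force: 6.6
```

Position has stopped and force is rising, so the stop is reached. Pressing further.

>>> jog_arm(
  moves=[
    [0, 0.001, 0, 0],
    [0, 0.0015, 0, 0],
    [0, 0.0015, 0, 0],
  ],
)

```text
clock: 29.88
position: [0.6092, -0.0905, 0.0353]
ee_rot: [-2.485, -0.806, -0.972]
force: [-12.2, 9.2, 12.6]
width: 0.008
gripper_force: 8.6
```

>>> jog_arm(
  moves=[
    [0, 0.0005, 0, 0],
    [0, 0.001, 0, 0],
    [0, 0.001, 0, 0],
    [0, 0.001, 0, 0],
  ],
)

```text
clock: 30.38
position: [0.6092, -0.0905, 0.0352]
ee_rot: [-2.484, -0.807, -0.971]
force: [-16.6, 9.5, 14.5]
width: 0.009
gripper_force: 10.0
```

```bash
python3 st.py;python3 go.py; python3 hs.py
```

```text
t 30.38 j [ 0.917  0.818 -0.636  2.053 -1.174  0.334  0.679] p [ 0.609 -0.091  0.035]
[[ 0.602  0.621  0.501]
 [ 0.379 -0.775  0.506]
 [ 0.703 -0.115 -0.702]]
lean deg 45.4 az 45.3
nest now [136.   34.1  35.2] z_tool in nest [ 0.151 -0.696 -0.702]
nest now [136.   34.1  35.2] z_tool in nest [ 0.151 -0.696 -0.702]
scene 610 c [60.6 34. ] s [133.   54.3] a 4.4 z 49.7
side 393 c [78.6 28. ] s [ 50.9 153.7] a 88.7 z 49.3
```

>>> jog_arm(
  moves=[
    [0, -0.003, 0, 0],
    [0, -0.01, 0, 0],
    [0, -0.02, 0, 0],
    [0, -0.025, -0.02, 0],
    [0, -0.03, -0.05, 0],
    [0, -0.04, -0.09, 0],
    [0, -0.05, -0.13, 0],
    [0, -0.05, -0.17, 0],
    [0, -0.05, -0.2, 0],
    [0, -0.05, -0.2, 0],
  ],
)

```text
clock: 31.72
position: [0.4802, -0.1591, 0.1815]
ee_rot: [-2.5, -0.801, -0.977]
force: [0.4, 0.2, 0.4]
width: 0.004
gripper_force: 0.0
```

```bash
python3 go.py; python3 hs.py fin; python3 - <<'E'
from h import *
print(arm.observe()["force"])
a=cv2.imread('pics/fin_scene.png')[190:310,210:370];b=cv2.imread('pics/fin_side.png')[120:220,250:410]
cv2.imwrite('pics/finc.png',np.vstack([cv2.resize(a,None,fx=2.7,fy=2.7,interpolation=2),cv2.resize(b,None,fx=2.7,fy=2.7,interpolation=2)]))
E
```

```text
nest now [148.7 179.7 181.5] z_tool in nest [ 0.136 -0.695 -0.706]
nest now [148.7 179.7 181.5] z_tool in nest [ 0.136 -0.695 -0.706]
scene 583 c [53.7 31.6] s [116.2  51.3] a 0.4 z 49.8
side 362 c [59.9 29. ] s [ 51.6 120. ] a 89.8 z 49.2
[-0.28723637  0.0105908  -0.30476524]
```

View pics/finc.png

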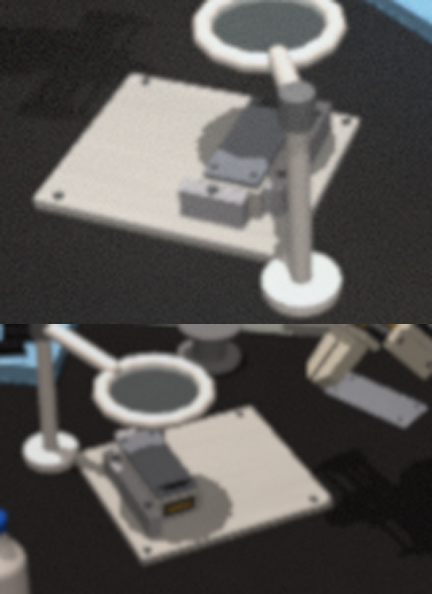

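The crop shows the housing in the corner against both bars, socket end (crop 178,505) pointing away from the end stop, and the tool clear. It measures (59.9, 29.0) mm at 0° against (60, 28).

```bash
python3 -c "
from cell import arm
print(arm.sign_off())"
```

```text
the job is handed in; nothing more can be done
None
```

The housing is home in the nest corner with its socket end pointing away from the end stop: it measures (59.9, 29.0) mm at 0° against (60, 28), each press measured about 25 N, nothing was seen to touch the magnifier, and the job was handed in at about 32 s (the sign-off gave no verdict).

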